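# Unlock the tube case with its thumbwheel code

## Task

Unlock the case of sample tubes: roll its three thumbwheels so that they read 4, 7, 2 from left to right (as seen from the robot), each digit squarely on top at the marks, by pressing gently with a shut fingertip and dragging. Only then slide the steel bolt tab on the same deck gently to the right, away from the wheels, as far as it goes. Do not press or push hard on the wheels or the bolt, leave the bottle, beaker and pot where they stand, and let go of everything.

Things in the scene. Friction and masses are not known exactly. Their poses are not given: they have to be found in the camera images.
- case: white tube case, fixed to the bench, 260 (x) x 320 (y) x 80 mm high, origin at the centre of its underside; x points away from the robot, y to the left. The front strip (case x -130 to -33 mm) is a flat deck 80 mm up with wheels and bolt; behind it a clear fixed hood rises to 124 mm. Steel cheeks 8 mm high, 3 mm thick, with a dark reading line stand 13.5 mm either side of each wheel's middle
- top_left (a point): top of the left thumbwheel by the drawing: 99 mm above the case's underside, 19 mm above the deck. The axles are worn: the real top lies anywhere up to 2.5 mm above or below this point, different for each wheel and not measured: find it by touch
- top_middle (a point): top of the middle thumbwheel by the drawing: 99 mm above the case's underside, 19 mm above the deck. The axles are worn: the real top lies anywhere up to 2.5 mm above or below this point, different for each wheel and not measured: find it by touch
- top_right (a point): top of the right thumbwheel by the drawing: 99 mm above the case's underside, 19 mm above the deck. The axles are worn: the real top lies anywhere up to 2.5 mm above or below this point, different for each wheel and not measured: find it by touch
- wheel_left (a joint): left thumbwheel: white disc, 54 mm diameter, 20 mm thick, axle along the case's y, at case x -70, y 110 mm. Angle in rad: digit on top = value / 0.6283 (36 degrees apart, upright for a reader at the robot); 2.513 shows 4. Grows as its top rolls away from the robot (case +x), bringing up higher digits. Stops below 0 and above 9
- wheel_middle (a joint): middle thumbwheel, like the left, at case x -70, y 58 mm: 4.398 shows 7. All rims are smooth: press a shut fingertip on the top and drag along the case's x, 1 rad per 27 mm. Rolling takes about 2 N at the rim, so a press of 6 to 10 N does not slip. A wheel does not sink when pressed, stays where it is left, and breaks above 20 N, so it cannot be pinched
- wheel_right (a joint): right thumbwheel, like the left, at case x -70, y 6 mm: 1.257 shows 2. It may start on either side of its digit, or already on it
- bolt_tab (a point): centre of the steel bolt tab, an upright block 22 mm along the case's x, 12 mm along y; its top is 24 mm and this point 13 mm above the deck. It rides on a foot 30 mm along y, 3 mm high. The point moves with the tab; at bolt 0 it lies at case x -70, y -85 mm. At least 70 mm are free between the tab and the right wheel
- bolt (a joint): travel of the bolt in m: 0 = shut, 0.035 = fully open at its end stop; it grows as the tab slides along the case's -y (right, away from the wheels). It starts 0 to 4 mm out, slides against about 3 N and stays where it is left; more than 20 N on it breaks it
- reagent_mid (a point): middle of an amber bottle, 56 mm diameter, 120 mm high, standing on the bench: bystander
- beaker_mid (a point): middle of an open clear beaker, 70 mm rim diameter, 90 mm high: bystander
- pot_mid (a point): middle of a white lidded pot, 48 mm diameter, 60 mm high: bystander

How it is judged:
By the outcome, as a careful person would: the job done as asked, in the order asked, and still so for the second after the job is handed in, with the robot touching nothing.
It also fails if it takes over 72 s, if anything falls off the work surface, if the arm or the gripper's body presses on something with over 40 N, if the wrist force passes 120 N, or if a joint passes its speed limit or range.

## Robot

A 7-joint arm with a two-finger parallel gripper is mounted at the origin on the work surface. World frame = base frame: x ahead of the robot, y to its left, z up, the work surface at z = 0. Lengths are in m, angles in rad, forces in N, time in s.
With the tool pointing down it reaches from about 0.425 to 0.875 m from the base axis. Payload 4.7 kg.
Tool frame: the origin (TCP) lies at the very end of the fingers, on their centre line; the grasp point (between the pads) lies 19 mm behind it; z points along the fingers, y is the line along which they close (so a half turn about z gives the same grasp; the last joint's range is limited). The gripper opens to 87 mm and grips with 3 to 60 N. Pads are 19 mm wide; open, the fingers measure 117 mm over their backs; the gripper's body (75 mm by 190 mm) begins 51 mm behind the grasp point.
Start: joints at [1.181, 0.321, -0.07, 1.45, 0.023, 1.371, -0.057], TCP at [0.255, -0.598, 0.223] pointing down, gripper open.
Joint ranges: [-2.86, 2.86], [-0.3, 2.09], [-1.38, 1.24], [0.06, 2.45], [-1.56, 4.7], [0.09, 2.05], [-2.69, 2.69]. Speed limits (rad/s): [2.57, 2.57, 3.14, 3.14, 3.14, 3.14, 3.14].

## Interface

Orientations are given as a 3x3 rotation matrix whose columns are the frame's x, y, z axes.
In Python, from cell import * gives the robot as it stands. Calls block until the motion is done:
- move_ptp(position, orientation): joint-space move of the TCP to a pose.
- move_straight(position, velocity=0.15, orientation=None, contact_N=None): straight line of the TCP; orientation=None keeps the orientation; velocity is the mean speed in m/s. With contact_N (N) it stops when the force on the tool has changed by that much, and returns True; else False.
- move_j(angles): joint-space move.
- set_gripper(opening, f_grip=None): finger opening in m; f_grip is the grip in N (None keeps the last); returns when the fingers have stopped.
- pause(seconds).
- inverse_kinematics(position, orientation): joint angles nearest the present ones, or None.
- camera(name): name is "scene" or "top" or "wrist"; returns (picture, depth): 420x560x3 uint8, blue, green, red; 420x560 float32, m along the optical axis (not along the pixel's ray), 0 where there is no reading.
- calibration(name): a dict with "camera_matrix" (3x3 intrinsics, pixels), "R" (3x3) and "t" (3): a world point X has camera coordinates R X + t; the wrist camera has in their place "mount" (4x4, takes a point from camera to tool coordinates, whose origin is the TCP and whose axes are the flange's). Camera axes: x right, y down, z forward; pixel columns grow to the right and rows downward; lengths in m; the calibration is good to about 2 mm. A picture is of the moment at which its call begins: read the wrist's pose just before it. calibration takes no time and is no camera call.
A pose or a line that the arm cannot do raises MotionError and nothing moves.
- sign_off(): hands the job in; it is judged then, once.
Trained networks look in the newest picture that a camera, given by its name, has taken for a name from the list of things; names that differ only in an ending like _2 or _b are one class to them, and where a whole thing is asked for, a point or a joint stands for the part that bears it (a point fixed in the world has none). Each returns a list of dicts, best first, with "conf" (0 to 1); they miss things now and then, are a little off and sometimes report something else, mostly with a low value. They report only what shows in the picture. A call takes as long as a camera call.
- find_in(camera, name): "bbox" ([left, top, width, height] in pixels, round what is visible of it).
- masks_of(camera, name): "pixels" (420x560 bool, what is visible of it) and "bbox" ([left, top, width, height] in pixels, round what is visible of it).
- landmark_of(camera, name): "location" ([column, row] in pixels: a listed point, or the origin of a listed thing).
Readings, each from a call of its own:
- current_t(): time.
- current_joints(): joint angles.
- current_qvel(): joint speeds.
- current_joint_torque(): joint torques, N m.
- current_eef_pos(): TCP position.
- current_tcp_rot(): TCP orientation.
- current_wrist_force(): force on the tool from outside, world axes, zero at the start.
- current_ft_torque(): the same for the moment, N m.
- current_grip_width(): finger opening in m.
- current_gripper_force(): force on a finger pad.
Only numpy, scipy, OpenCV 4.12 (cv2) and the standard library are available. Lean on these libraries where they do the work, as an engineer would, in place of code of your own. Each camera call takes 0.05 s, during which the arm holds its last target. There are 200 camera calls.

## Working session

There is one attempt and no reset: what is moved stays moved. The work goes in short steps, each a Python script; the robot and the scene stay as the last script left them, time stands still between calls to the robot, and variables do not carry over. Pictures are saved under pics/ and viewed, at most 10 in all, crops included, and the job is handed in when it is done.

```bash
mkdir -p pics; ls
cat > h.py <<'E'
from cell import *
import numpy as np, cv2
def ray(c,px,z):
    K=np.array(c["camera_matrix"]);R=np.array(c["R"]);t=np.array(c["t"])
    d=R.T@np.linalg.inv(K)@np.array([px[0],px[1],1.]);o=-R.T@t
    return o+d*(z-o[2])/d[2]
def wcal():
    c=calibration("wrist");M=np.array(c["mount"]);T=np.eye(4);T[:3,:3]=current_tcp_rot();T[:3,3]=current_eef_pos()
    W=np.linalg.inv(T@M);return dict(camera_matrix=c["camera_matrix"],R=W[:3,:3],t=W[:3,3])
E
python3 - <<'E'
from h import *
print(current_t(),np.round(current_tcp_rot(),3))
for n in("top","scene"):
    p,d=camera(n);cv2.imwrite(f"pics/{n}0.png",p)
    c=calibration(n)
    print(n,np.round(np.array(c["R"]).T[:,2],2),np.round(-np.array(c["R"]).T@c["t"],3))
    for o,z in(("case",0),("top_left",.099),("top_middle",.099),("top_right",.099),("bolt_tab",.093),("reagent_mid",.06),("beaker_mid",.045),("pot_mid",.03)):
        for r in landmark_of(n,o)[:1]: print(o,r["conf"],np.round(r["location"],1),np.round(ray(c,r["location"],z),4))
E
```

```text
pics
0.0 [[ 0.92   0.393 -0.001]
 [ 0.393 -0.92   0.002]
 [-0.    -0.002 -1.   ]]
top [ 0.13 -0.   -0.99] [0.366 0.002 1.012]
case 0.94 [266.4 175.8] [0.5917 0.0382 0.    ]
top_left 0.65 [268.2 196.1] [0.5247 0.0314 0.099 ]
top_middle 0.62 [241.5 195.8] [0.5265 0.0893 0.099 ]
top_right 0.62 [268.3 197.7] [0.5212 0.0312 0.099 ]
bolt_tab 0.63 [311.  194.6] [ 0.5271 -0.0618  0.093 ]
reagent_mid 0.91 [126.9 206.1] [0.5152 0.3516 0.06  ]
beaker_mid 0.97 [427.8 238.7] [ 0.4289 -0.3266  0.045 ]
pot_mid 0.63 [423.3 183.1] [ 0.56   -0.3295  0.03  ]
scene [-0.24 -0.51 -0.83] [0.708 0.419 0.791]
case 0.72 [258.4 262.8] [0.5928 0.0442 0.    ]
top_left 0.87 [315.6 264.9] [0.514  0.1369 0.099 ]
top_middle 0.94 [301.2 243.3] [0.5188 0.0861 0.099 ]
top_right 0.85 [290.2 221.9] [0.5182 0.035  0.099 ]
bolt_tab 0.55 [266.7 190.8] [ 0.5296 -0.056   0.093 ]
reagent_mid 0.78 [373.  387.1] [0.515  0.3545 0.06  ]
beaker_mid 0.68 [261.3 112. ] [ 0.4352 -0.3206  0.045 ]
pot_mid 0.8 [212.9 132.5] [ 0.5666 -0.3166  0.03  ]
```

Run:
```python
from h import *
print(np.round(calibration("wrist")["mount"],3))
R=np.array([[1,0,0],[0,-1,0],[0,0,-1.]])
set_gripper(0)
move_ptp([0.46,0.04,0.30],R)
print(current_t(),np.round(current_joints(),2))
c=wcal();p,d=camera("wrist");cv2.imwrite("pics/w0.png",p)
for o,z in(("case",0),("top_left",.099),("top_middle",.099),("top_right",.099),("bolt_tab",.093)):
    for r in landmark_of("wrist",o)[:3]: print(o,r["conf"],np.round(r["location"],1),np.round(ray(c,r["location"],z),4))
```

```text
[[ 0.001 -0.961 -0.275  0.076]
 [ 1.     0.     0.001 -0.001]
 [-0.001 -0.275  0.961 -0.162]
 [ 0.     0.     0.     1.   ]]
4.825 [ 0.01 -0.1  -0.14  1.76 -0.01  1.48 -1.7 ]
case 0.77 [286.1  76.9] [0.594  0.0318 0.    ]
top_left 0.77 [191.1 141.5] [0.5133 0.1415 0.099 ]
top_middle 0.71 [237.8 136.5] [0.5188 0.0881 0.099 ]
top_right 0.79 [283.8 132.2] [0.5235 0.0359 0.099 ]
bolt_tab 0.74 [367.4 130.6] [ 0.525  -0.0601  0.093 ]
```

View pics/w0.png

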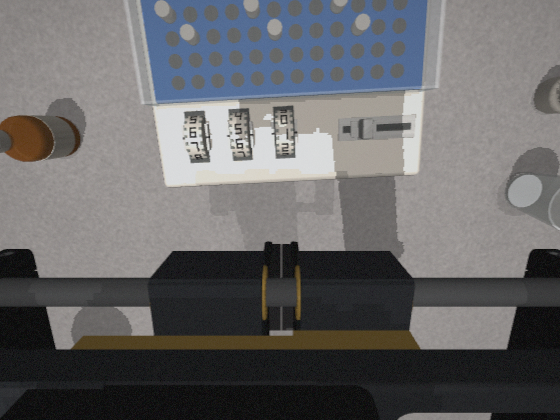

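View pics/top0.png

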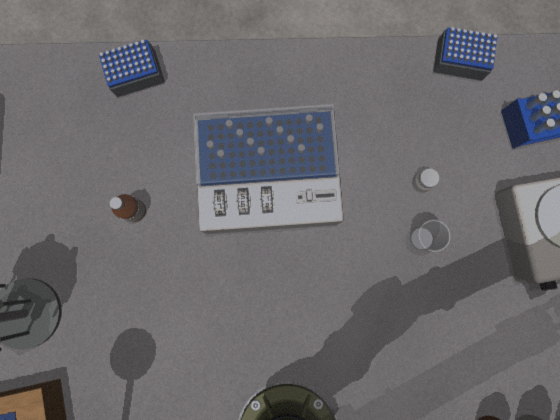

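Run:
```python
from h import *
c=wcal()
a,b=ray(c,(165,185),.08),ray(c,(418,174),.08);print(a,b,np.arctan2(-(a-b)[0],(a-b)[1]))
R=np.array([[1,0,0],[0,-1,0],[0,0,-1.]])
move_straight([0.44,0.088,0.12],0.25)
print(current_t())
c=wcal();p,d=camera("wrist")
for o,z in(("top_left",.099),("top_middle",.099),("top_right",.099)):
    for r in landmark_of("wrist",o)[:3]: print(o,r["conf"],np.round(r["location"],1),np.round(ray(c,r["location"],z),4))
cv2.imwrite("pics/w1.png",cv2.resize(p[:260,130:450],None,fx=2.4,fy=2.3,interpolation=cv2.INTER_CUBIC))
```

```text
[0.45901423 0.18421885 0.08      ] [ 0.47269322 -0.12947553  0.08      ] 0.04357851560390786
6.025
top_left 0.6 [190.7 121.3] [0.5164 0.1398 0.099 ]
top_middle 0.8 [284.2 114.2] [0.5202 0.0865 0.099 ]
top_right 0.87 [376.2 108.2] [0.5235 0.0346 0.099 ]
top_right 0.62 [350.1  23.7] [0.5658 0.0519 0.099 ]
```

View pics/w1.png

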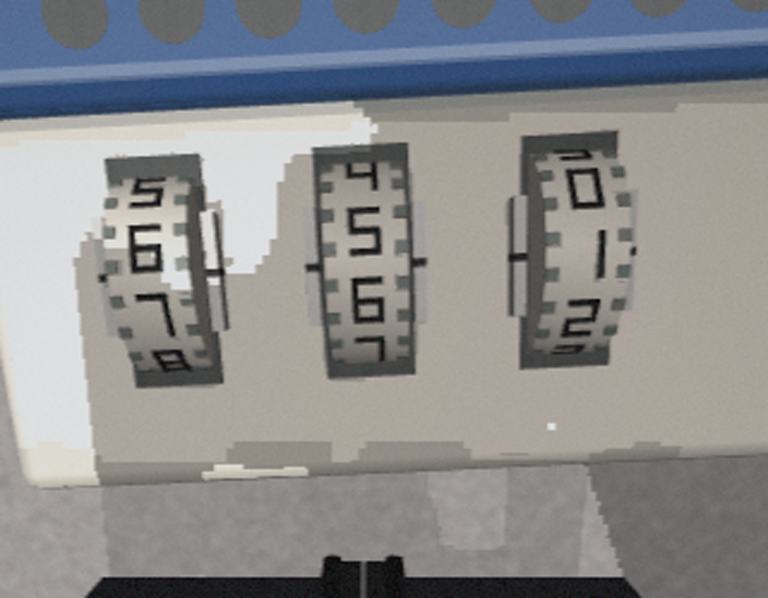

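```bash
cat >> h.py <<'E'
psi=.06; ex=np.array([np.cos(psi),np.sin(psi),0]); ey=np.array([-np.sin(psi),np.cos(psi),0])
R0=np.array([ex,-ey,[0,0,-1.]]).T
TOP=dict(left=np.array([.5166,.1395,0]),middle=np.array([.5197,.0872,0]),right=np.array([.5228,.0353,0]))
Z=np.array([0,0,1.])
def stroke(w,d,ztop=None,want=8.):
    """roll by d mm at the rim (|d|<=17); returns height of the touch"""
    a=TOP[w]-ex*d/2000; b=TOP[w]+ex*d/2000
    zs=.106 if ztop is None else ztop+.002
    move_straight(a+Z*zs,.12,orientation=R0)
    pause(.1); f0=current_wrist_force()[2]
    hit=move_straight(a+Z*(.094 if ztop is None else ztop-.003),.012,contact_N=4)
    p=current_eef_pos(); zt=p[2]; z=zt
    F=lambda: current_wrist_force()[2]-f0
    if not hit: print("no touch",F()); move_straight(a+Z*.12); return None
    pause(.1); f=F(); log=[round(f,1)]
    for k in range(6):
        if abs(f-want)<1.2: break
        z-=np.clip((want-f)*.00005 if k==0 else (want-f)*g,-.0006,.0004) if (k:=k)==0 else np.clip((want-f)*g,-.0006,.0004)
        move_straight(a+Z*z,.01); pause(.05); fn=F(); 
        g=.00005
        f=fn; log.append(round(f,1))
    n=max(1,round(abs(d)/6)); 
    for k in range(1,n+1):
        s=move_straight(a+(b-a)*k/n+Z*z,.03,contact_N=7); w_=np.array(current_wrist_force()); log.append(tuple(np.round(w_-[0,0,f0],1)))
        if s: print("force change!"); break
    q=current_eef_pos()
    move_straight(q+Z*.006,.1)
    print(w,d,"ztouch",round(zt,4),"zpress",round(z,4),log,"t",round(current_t(),1)); return z
E
python3 - <<'E'
import re
s=open('h.py').read()
s=s.replace('''        z-=np.clip((want-f)*.00005 if k==0 else (want-f)*g,-.0006,.0004) if (k:=k)==0 else np.clip((want-f)*g,-.0006,.0004)
''','''        z-=np.clip((want-f)*.00005,-.0006,.0004)
''').replace("        g=.00005\n","")
open('h.py','w').write(s)
from h import *
move_straight(TOP["right"]-ex*.008+Z*.115,.15,orientation=R0)
stroke("right",16.5)
E
```

```text
right 16.5 ztouch 0.1005 zpress 0.1001 [np.float64(6.3), np.float64(3.5), np.float64(6.0), np.float64(6.8), np.float64(7.0), (np.float64(0.2), np.float64(-0.4), np.float64(7.2)), (np.float64(-0.5), np.float64(0.1), np.float64(6.4)), (np.float64(0.8), np.float64(-0.1), np.float64(7.3))] t 10.5
```

Run:
```python
from h import *
for w,d,n in(("middle",12.7,2),("left",-13.3,3)):
    move_straight(TOP[w]-ex*d/2000+Z*.112,.15,orientation=R0)
    z=None
    for k in range(n):
        z=stroke(w,d,z)
        if z is None: break
move_straight([0.44,0.088,0.12],0.25,orientation=R0)
c=wcal();p,d=camera("wrist")
cv2.imwrite("pics/w2.png",cv2.resize(p[:260,130:450],None,fx=2.4,fy=2.3,interpolation=cv2.INTER_CUBIC))
np.savez("w2.npz",p=p,K=c["camera_matrix"],R=c["R"],t=c["t"]);print(current_t())
```

```text
middle 12.7 ztouch 0.1006 zpress 0.0998 [np.float64(4.6), np.float64(2.7), np.float64(4.9), np.float64(5.2), np.float64(5.1), np.float64(7.2), (np.float64(0.2), np.float64(-0.4), np.float64(5.6)), (np.float64(-0.3), np.float64(0.2), np.float64(5.5))] t 14.5
middle 12.7 ztouch 0.1006 zpress 0.0996 [np.float64(4.3), np.float64(2.6), np.float64(3.8), np.float64(5.7), np.float64(6.2), np.float64(5.6), np.float64(6.0), (np.float64(-0.7), np.float64(-0.6), np.float64(7.1)), (np.float64(-0.9), np.float64(-0.2), np.float64(6.4))] t 18.0
left -13.3 ztouch 0.0984 zpress 0.0977 [np.float64(5.4), np.float64(4.3), np.float64(6.3), np.float64(6.1), np.float64(5.9), np.float64(6.2), np.float64(7.0), (np.float64(1.1), np.float64(-0.4), np.float64(6.3)), (np.float64(1.3), np.float64(-1.4), np.float64(7.3))] t 22.4
left -13.3 ztouch 0.0984 zpress 0.0978 [np.float64(5.8), np.float64(4.0), np.float64(6.0), np.float64(5.7), np.float64(6.5), np.float64(7.1), (np.float64(-0.3), np.float64(0.5), np.float64(6.8)), (np.float64(0.1), np.float64(0.7), np.float64(6.3))] t 25.7
left -13.3 ztouch 0.0983 zpress 0.0977 [np.float64(5.8), np.float64(3.1), np.float64(4.3), np.float64(6.4), np.float64(6.7), np.float64(7.5), (np.float64(0.6), np.float64(0.0), np.float64(5.6)), (np.float64(1.1), np.float64(0.4), np.float64(6.6))] t 28.9
29.4833
```

View pics/w2.png

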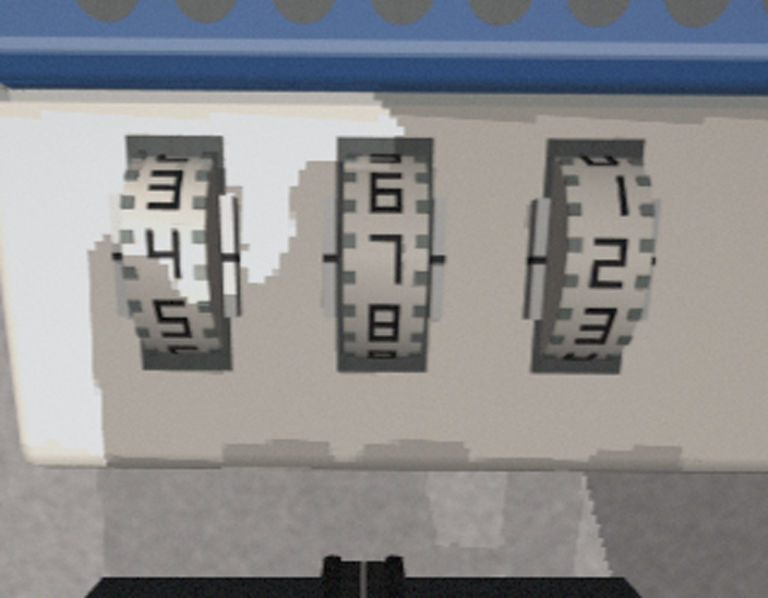

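```bash
cat > ph.py <<'E'
from h import *
def phase(p,K,R,t,name,out=None):
    zt=dict(left=.0985,middle=.1005,right=.1007)
    g=cv2.cvtColor(p,cv2.COLOR_BGR2GRAY).astype(np.float32)
    def samp(P):
        c=P@np.array(R).T+t; q=c@np.array(K).T; q=(q[...,:2]/q[...,2:]).astype(np.float32)
        return cv2.remap(g,q[...,0],q[...,1],cv2.INTER_CUBIC)
    S=[]
    for w in("left","middle","right"):
        C=TOP[w]
        # reading lines on the cheek tops, z=.088
        xs=np.arange(-.009,.009,.0002); mk=[]
        for y in(-.0135,.0135):
            P=C+xs[:,None,None]*ex+(y+np.linspace(-.001,.001,5))[None,:,None]*ey+.088*Z
            m=samp(P).mean(1); m=m.max()-m; m[m<.5*m.max()]=0; mk.append((xs*m).sum()/m.sum())
        S.append([round(1e3*v,2) for v in mk]); vis=mk[1] if w=="right" and 0 else np.mean(mk)
        vis=dict(left=mk[0],right=mk[1],middle=np.mean(mk))[w]
        Cw=C+ex*vis
        a=np.arange(-48,48,.5)*np.pi/180; y=np.linspace(-.0115,.0115,93); r=.027
        P=Cw+(r*np.sin(a))[:,None,None]*ex+y[None,:,None]*ey+(zt[w]-r+r*np.cos(a))[:,None,None]*Z
        U=samp(P)[::-1]  # row 0 = far side
        S.append(U)
    if out: cv2.imwrite(out,cv2.resize(np.hstack([np.hstack([u,np.zeros((len(u),4),np.float32)]) for u in S[1::2]]),None,fx=2.6,fy=2.6,interpolation=cv2.INTER_CUBIC))
    return S
E
python3 - <<'E'
from ph import *
d=np.load("w2.npz");S=phase(d["p"],d["K"],d["R"],d["t"],0,"pics/u2.png")
print(S[0],S[2],S[4],S[1].shape)
E
```

```text
[np.float64(0.92), np.float64(-0.93)] [np.float64(0.45), np.float64(0.8)] [np.float64(-0.62), np.float64(0.31)] (192, 93)[ WARN:0@0.021] global loadsave.cpp:1063 imwrite_ Unsupported depth image for selected encoder is fallbacked to CV_8U.
```

View pics/u2.png

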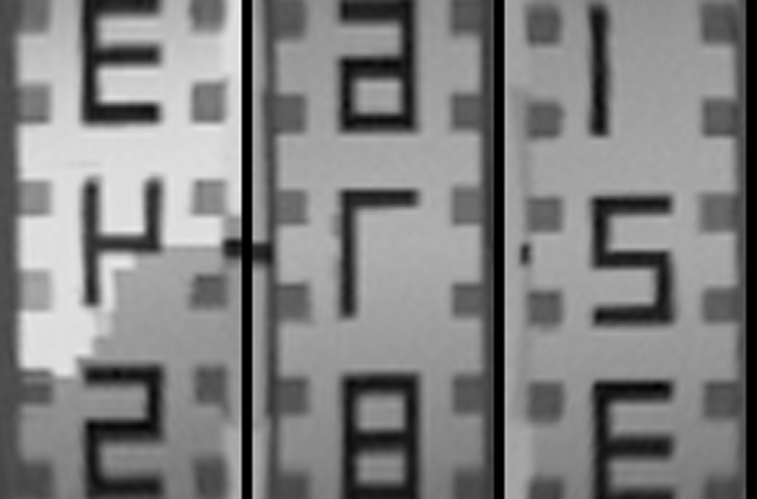

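Run:
```python
from h import *
P=lambda y,z: TOP["middle"]+ey*(y-.058)+Z*z
q=current_eef_pos(); move_straight([q[0],q[1],.13],.25)
move_straight(P(-.047,.13),.25,orientation=R0)
print("down hit",move_straight(P(-.047,.0885),.08,contact_N=5))
cy=lambda:(np.array(current_eef_pos())-TOP["middle"])@ey+.058
pause(.1);f0=np.array(current_wrist_force())
h=move_straight(P(-.075,.0885),.025,contact_N=1.5);print("touch",h,cy(),np.array(current_wrist_force())-f0)
for k in range(4):
    y0=cy();h=move_straight(P(-.125,.0885),.02,contact_N=6)
    pause(.1);print(h,cy(),np.round(np.array(current_wrist_force())-f0,1),current_t())
    if abs(cy()-y0)<.0008: break
```

```text
down hit False
touch True -0.07244867540641134 [0.0348931  0.58368204 0.86743314]
True -0.10441539189615387 [0.6 0.8 0.4] 33.825
True -0.10469048127111635 [-1.4  0.5  0.8] 34.3667
```

Run:
```python
from h import *
P=lambda y,z: TOP["middle"]+ey*(y-.058)+Z*z
cy=lambda:(np.array(current_eef_pos())-TOP["middle"])@ey+.058
h=move_straight(P(-.112,.0885),.012,contact_N=10)
print(h,cy(),np.round(current_wrist_force(),1))
move_straight(P(cy()+.012,.0885),.08); move_straight(P(cy(),.13),.15)
y=P(-.02,.16)-.08*ex; move_straight(y,.25)
c=wcal();p,d=camera("wrist");print(current_t())
for r in landmark_of("wrist","bolt_tab")[:2]:
    X=ray(c,r["location"],.093);print(r["conf"],X,(X-TOP["middle"])@ey+.058)
cv2.imwrite("pics/w3.png",cv2.resize(p[:240],None,fx=1.42,fy=1.42,interpolation=cv2.INTER_CUBIC))
```

```text
True -0.10462662528749894 [-0.5  0.1 -0.3]
36.225
0.56 [ 0.52767509 -0.09072759  0.093     ] -0.12008563617100432
```

View pics/w3.png

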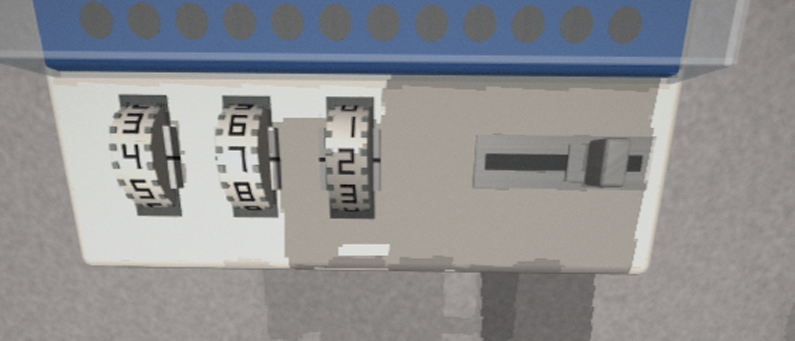

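The picture shows 4, 7 and 2 at the marks (about rows 156–162). The bolt tab is at column 607, case y -120 mm, which is its end stop. The gripper is clear of everything.

```bash
python3 -c "
from cell import *
print(sign_off(), current_t())"
```

```text
the job is handed in; nothing more can be done
the job is handed in; nothing more can be done
```

The wheels read 4, 7, 2, each within about 2° of its marks; then I slid the bolt to its end stop (35 mm open), and the job was handed in about 36 s in with the robot touching nothing; no verdict was returned.

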